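# Prime the dosing pump: home stop, two turns, lock

### The job

Prime the white dosing pump by hand: wind its red-knobbed crank anticlockwise (seen from above) until it rests gently against its hidden stop, without forcing the stop, then crank exactly two full turns clockwise from there. Then swing the yellow lock lever all the way over to its other end, let go, and leave the bottle, the cup and the tube rack where they stand.

Things in the scene. Friction and masses are not known exactly. Their poses are not given: they have to be found in the camera images.
- pump: white bench dosing pump, fixed to the bench: housing 180 mm (x) by 170 mm (y), 105 mm high, with a 100 by 120 mm deck, 45 mm high, on its -y side. Origin: on the bench under the crank axis; z up. The crank turns on top in a level plane
- crank_axis (a point): point on the vertical crank axis at the height of the knob's middle, 152 mm above the bench. The crank's radius, axis to knob centre, is 55 mm. The crank arm's top is 129 mm above the bench
- knob_center (a point): middle of the red upright crank knob, 22 mm diameter, 42 mm tall (131 to 173 mm above the bench). It spins freely on its pin, so fingers holding it from above need not turn as it goes round; its rotation means nothing. The crank moves at about 1.3 N at the knob and stays where it is left. Clockwise from above winds away from the stop
- stop_plate (a joint): angle (rad) of the round plate under the crank; it carries the hidden stop, 0.2 to 1.15 turns anticlockwise of the start, at an angle that nothing shows. Stiff spring: 0 at rest, negative when the crank presses the stop, 0.011 rad per N at the knob (the knob yields 0.6 mm per N and comes back). Beyond -0.22 rad (20 N) the stop is damaged
- follower (a joint): position (m) of the pump's inner follower, sealed in the housing: 0 with the crank at the stop, +0.00003 m per clockwise turn. It is far smaller than the noise of measurement, so it does not show the count
- lock_lever (a joint): yellow lock lever on the pump's deck: 0 as found, leaning to the pump's -x side, 1.0 rad when swung right over to +x; stiff, stays where it is left. It swings about the pump's y axis
- lock_lever_tip (a point): tip of the lock lever, the middle of its 26 mm ball. The lever is 80 mm long, its pivot 67 mm above the bench on a small grey block (70 by 50 mm, top at 70 mm), 150 mm to the -y side of the crank axis; about 1 N at the ball moves it
- reagent_center (a point): middle of an amber bottle, 60 mm diameter, 120 mm tall: leave alone
- cup_center (a point): middle of a clear jar with yellow cap, 52 mm diameter, 60 mm tall: leave alone
- rack_center (a point): middle of a white tube rack, 60 by 150 mm, tubes with coloured caps up to 90 mm: leave alone

How it is judged:
By the outcome, as a careful person would: the job done as asked, in the order asked, and still so for the second after the job is handed in, with the robot touching nothing.
It also fails if it takes over 72 s, if anything falls off the work surface, if the arm or the gripper's body presses on something with over 40 N, if the wrist force passes 120 N, or if a joint passes its speed limit or range.

### The arm

A 7-joint arm with a two-finger parallel gripper is mounted at the origin on the work surface. World frame = base frame: x ahead of the robot, y to its left, z up, the work surface at z = 0. Lengths are in m, angles in rad, forces in N, time in s.
With the tool pointing down it reaches from about 0.425 to 0.925 m from the base axis. Payload 6.8 kg.
Tool frame: the origin (TCP) lies midway between the tips of the shut fingers; the grasp point (between the pads) lies 19 mm behind it; z points along the fingers, y is the direction in which the jaws open and shut (so a half turn about z gives the same grasp; the last joint's range is limited). The gripper opens to 85 mm and grips with 20 to 120 N. Pads are 22 mm wide; open, the fingers measure 114 mm over their backs; the gripper's body (76 mm by 85 mm) begins 54 mm behind the grasp point. The pads swing forward as they close: fully open they stand 13 mm farther back than shut.
Start: joints at [1.196, 0.477, 0.022, 1.555, -0.011, 1.109, -0.083], TCP at [0.178, -0.651, 0.231] pointing down, gripper open.
Joint ranges: [-2.96, 2.96], [-0.34, 2.1], [-1.41, 1.46], [0.24, 2.44], [-1.37, 4.51], [0.17, 1.92], [-2.96, 2.96]. Speed limits (rad/s): [2.39, 2.39, 3.14, 3.14, 3.14, 3.14, 3.14].

### API

Orientations are given as [roll, pitch, yaw] about the fixed x, y, z axes, in that order (R = Rz(yaw) Ry(pitch) Rx(roll)).
In Python, from rig import ctrl gives the robot as it stands.
- The arm moves only by the tool move_arm, never from a script. Its argument "series" is a list that holds one entry, the list of rows, each a list of 7 numbers: the finger opening in mm, from 0 to 85.4, then the shift along the tool's x, y, z scaled (see below), then the turn, a rotation vector about the tool's x, y, z scaled (see below). In form: [[[jaw, x, y, z, ax, ay, az], ...]]. A call has exactly 5 rows; each row is the pose to reach, as a shift and turn from the pose measured when the call began, along the tool's axes at that moment; what a row does not reach only later rows make up. The controller multiplies each number of a shift by 30 cm and each number of a turn by 90 degrees. A row lasts 1/10 s, in which the tool goes at most 50 mm and 8.59 degrees, less where a joint would pass 70% of its speed; a pose out of reach is approached as far as the arm can. A call with a number of a shift or a turn outside -1 to 1 is refused whole. A call with a gripper value outside its range is refused whole. The fingers move at their own pace and stop on an object; "grip_force" is the grip in N (left out, the last holds). Time passes only in rows, so rows that repeat a pose let the fingers close, or fill a call up. It gives the time, the measured TCP pose, the force and the opening at its end, in the units of the state.
- ctrl.state(): the state, without advancing time (a new reading comes with each control period).
- ctrl.read_camera(name): name is "scene" or "side" or "wrist"; returns the picture (480x640x3 uint8, blue, green, red); there is no depth.
- ctrl.camera_info(name): a dict with "K" (3x3 intrinsics, pixels), "position" and "orientation" of the camera in the world. Camera axes: x right, y up, looking along -z (the intrinsics and any distortion apply to the point x, -y, -z); pixel columns grow to the right and rows downward; lengths in m; the calibration is good to about 2 mm. A picture is of the moment at which its call begins: read the wrist's pose just before it. camera_info takes no time and is no camera call; for the wrist camera it gives the pose at the moment of the call.
- ctrl.job_done(): hands the job in, once; it reports no verdict.
The state is a dict: "t": time; "joint_positions": joint angles; "qd": joint speeds; "tau": joint torques, N m; "ee_pos": TCP position; "ee_rot": TCP orientation; "wrist_force": force on the tool from outside, world axes, zero at the start; "torque": the same for the moment, N m; "opening": finger opening in m.
Only numpy, scipy, OpenCV 4.12 (cv2) and the standard library are available. Lean on these libraries where they do the work, as an engineer would, in place of code of your own. Each camera call takes 0.05 s, during which the arm holds its last target. There are 200 camera calls.

## Working session

There is one attempt and no reset: what is moved stays moved. The work goes in short steps, Python scripts to look and compute and a tool call to move; the robot and the scene stay as the last step left them, time stands still between calls to the robot, and variables do not carry over. Pictures are saved under pics/ and viewed, about 8 in all and at most 12, crops included, and the job is handed in when it is done.

Besides the shell and the picture viewer there is one more tool, called as a command line: name --argument value ..., lists and objects as JSON in quotes. move_arm: Moves the arm, as the interface text tells. Shifts and turns lie within -1 to 1; 1 stands for 30 cm of shift or 90 degrees of turn. Its arguments: {"type":"object","properties":{"series":{"type":"array","items":{"type":"array","items":{"type":"array","items":{"type":"number"}}}},"grip_force":{"type":"number"}},"required":["series"]}

```bash
ls; mkdir -p pics; python3 - <<'E'
from rig import ctrl
import cv2
print(ctrl.state())
for n in ("scene","side"):
    i=ctrl.camera_info(n); print(n,i)
    cv2.imwrite(f"pics/{n}0.png",ctrl.read_camera(n))
E
```

```text
pics
{'t': 0.0, 'joint_positions': array([ 1.19592696,  0.4778332 ,  0.02236952,  1.55647303, -0.01150624,
        1.109288  , -0.08307538]), 'qd': array([-1.49749865e-03,  5.57666013e-04, -6.46329836e-04, -8.53927089e-04,
        3.41806404e-04, -5.71711204e-04, -7.90165601e-05]), 'tau': array([-9.21432656e-04, -5.96444035e+01,  1.60764646e+00, -2.81191581e+01,
        1.24220521e-02,  9.43472085e-03, -1.51022005e-05]), 'ee_pos': array([ 0.17775093, -0.65055179,  0.23029499]), 'ee_rot': array([-3.13972559e+00,  1.48707670e-04,  2.66786261e-01]), 'wrist_force': array([-0.37997922, -0.15850068,  0.28994304]), 'torque': array([-0.00905014, -0.05358456, -0.04927521]), 'opening': 0.0850543052821841}
scene {'K': array([[618.66800743,   0.        , 312.26424256],
       [  0.        , 618.66800743, 249.89232582],
       [  0.        ,   0.        ,   1.        ]]), 'position': array([0.93889356, 0.63638174, 0.70682226]), 'orientation': array([ 0.84142841, -0.00504721,  2.60232603])}
side {'K': array([[458.12854937,   0.        , 314.39036003],
       [  0.        , 458.12854937, 243.14413654],
       [  0.        ,   0.        ,   1.        ]]), 'position': array([ 0.54558183, -0.44886365,  0.66810998]), 'orientation': array([ 0.7556487 , -0.01388693, -0.04807345])}
```

View pics/scene0.png

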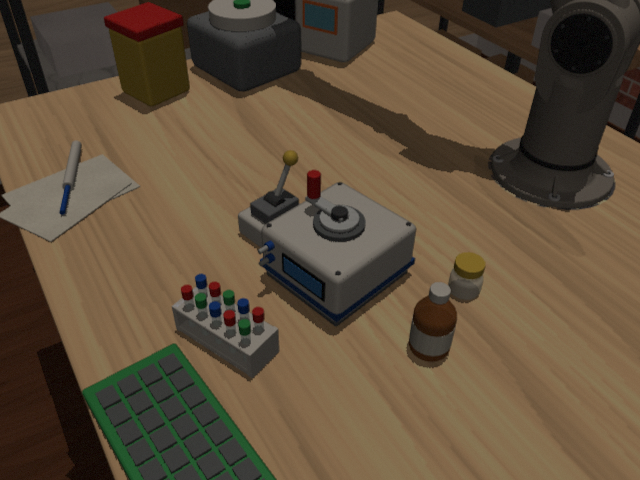

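View pics/side0.png

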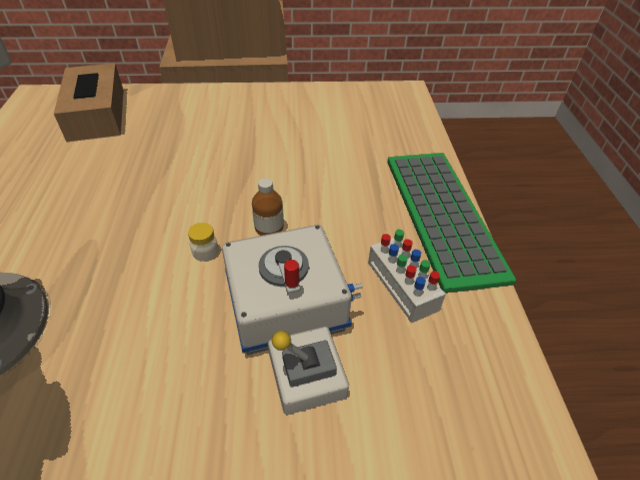

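Scene view: knob at about (314,184), hub (340,213), yellow ball (290,158). Side view: knob (292,273), hub (283,258), ball (282,340). The next step is to triangulate these.

```bash
cat > h.py <<'E'
from rig import ctrl
import cv2, numpy as np
from scipy.spatial.transform import Rotation as R
def ray(info,px):
    d=np.linalg.inv(info["K"])@[px[0],px[1],1.]
    return np.array(info["position"]), R.from_euler("xyz",info["orientation"]).apply([d[0],-d[1],-d[2]])
def onplane(info,px,z):
    p,d=ray(info,px); return p+d*(z-p[2])/d[2]
def proj(info,X):
    c=R.from_euler("xyz",info["orientation"]).inv().apply(np.array(X)-info["position"])
    u=info["K"]@[c[0],-c[1],-c[2]]; return u[:2]/u[2]
def tri(rs):
    A=0;b=0
    for p,d in rs:
        d=d/np.linalg.norm(d);M=np.eye(3)-np.outer(d,d);A=A+M;b=b+M@p
    X=np.linalg.solve(A,b); return X,[np.linalg.norm(np.cross(X-p,d/np.linalg.norm(d))) for p,d in rs]
def blob(img,col,near,r=45):
    hsv=cv2.cvtColor(img,cv2.COLOR_BGR2HSV);H,S,V=cv2.split(hsv)
    m={"red":((H<8)|(H>172))&(S>170)&(V>50),"yellow":(H>20)&(H<33)&(S>150)&(V>60)}[col].astype(np.uint8)
    n,l,st,c=cv2.connectedComponentsWithStats(m)
    k=[i for i in range(1,n) if st[i,4]>15 and np.hypot(*(c[i]-near))<r]
    if not k: return None
    i=max(k,key=lambda i:st[i,4]); return c[i],st[i]
E
python3 - <<'E'
from h import *
S={n:ctrl.camera_info(n) for n in("scene","side")}
I={n:cv2.imread(f"pics/{n}0.png") for n in S}
for col,a,b in(("red",(314,184),(292,273)),("yellow",(290,158),(282,340))):
    B={n:blob(I[n],col,q) for n,q in(("scene",a),("side",b))}; print(col,B)
    print(tri([ray(S[n],B[n][0]) for n in S]))
print("hub",tri([ray(S["scene"],(340,213)),ray(S["side"],(283,258))]))
# housing top corner screws
print([onplane(S["scene"],p,.105).round(3) for p in((340,187),(408,229),(338,300),(268,246))])
print([onplane(S["side"],p,.105).round(3) for p in((228,245),(318,228),(347,291),(244,315))])
E
```

```text
red {'scene': (array([313.06037736, 182.7245283 ]), array([307, 170,  14,  29, 265], dtype=int32)), 'side': (array([291.15568862, 272.97904192]), array([285, 259,  14,  28, 334], dtype=int32))}
(array([ 0.53929447, -0.02383543,  0.15441125]), [np.float64(0.00014645713971387568), np.float64(0.00014645713971379794)])
yellow {'scene': (array([289.87407407, 156.47407407]), array([283, 151,  15,  12, 135], dtype=int32)), 'side': (array([280.74460432, 339.85611511]), array([272, 331,  18,  19, 278], dtype=int32))}
(array([ 0.52356545, -0.12509509,  0.13927154]), [np.float64(0.00045162511074374305), np.float64(0.0004516251107436807)])
hub (array([0.52559029, 0.03064423, 0.12677667]), [np.float64(0.0012103679216814345), np.float64(0.0012103679216815078)])
[array([ 0.471, -0.05 ,  0.105]), array([0.441, 0.093, 0.105]), array([0.613, 0.164, 0.105]), array([0.642, 0.02 , 0.105])]
[array([0.434, 0.082, 0.105]), array([0.587, 0.117, 0.105]), array([ 0.624, -0.022,  0.105]), array([ 0.469, -0.06 ,  0.105])]
```

```bash
python3 - <<'E'
import cv2
a=cv2.imread("pics/scene0.png")[130:300,220:420];b=cv2.imread("pics/side0.png")[210:410,200:380]
cv2.imwrite("pics/crop.png",cv2.hconcat([cv2.resize(a,(400,340)),cv2.resize(b,(306,340))]))
E
```

move_arm --series '[[[45, 0.118, -0.117, 0, 0, 0, 0.034], [45, 0.236, -0.234, 0, 0, 0, 0.068], [45, 0.354, -0.351, 0, 0, 0, 0.102], [45, 0.472, -0.468, 0, 0, 0, 0.136], [45, 0.59, -0.585, 0, 0, 0, 0.17]]]' --grip_force 30

```text
t: 0.6
ee_pos: [0.3028, -0.4326, 0.2304]
ee_rot: [-3.14, 0.001, -0.002]
wrist_force: [1.7, 0.1, 0.4]
opening: 0.0452
```

View pics/crop.png

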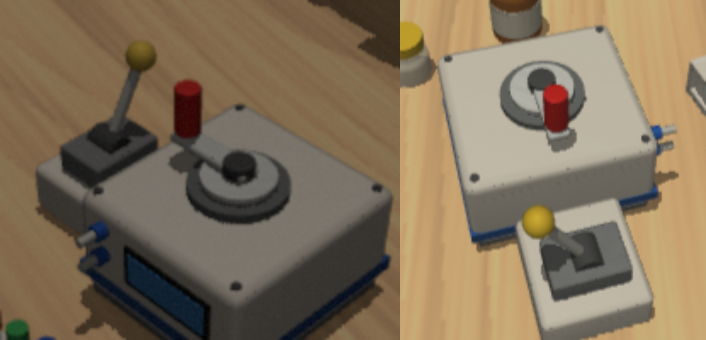

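The crop confirms the hub cap, the arm and the lever leaning to -x.

move_arm --series '[[[45, 0.079, -0.136, 0, 0, 0, 0], [45, 0.158, -0.272, 0, 0, 0, 0], [45, 0.236, -0.409, 0, 0, 0, 0], [45, 0.315, -0.545, 0, 0, 0, 0], [45, 0.394, -0.681, 0, 0, 0, 0]]]'

```text
t: 1.1
ee_pos: [0.4219, -0.2268, 0.2306]
ee_rot: [-3.14, 0.001, -0.003]
wrist_force: [0.3, -0.4, 0.6]
opening: 0.0449
```

move_arm --series '[[[45, 0.09, -0.155, 0, 0, 0, 0], [45, 0.18, -0.31, 0, 0, 0, 0], [45, 0.27, -0.465, 0, 0, 0, 0], [45, 0.36, -0.62, 0.05, 0, 0, 0], [45, 0.391, -0.677, 0.1, 0, 0, 0]]]'

```text
t: 1.6
ee_pos: [0.5417, -0.0207, 0.2017]
ee_rot: [-3.139, -0.002, -0.001]
wrist_force: [0.6, -1.2, -0.2]
opening: 0.0451
```

```bash
python3 - <<'E'
from h import *
s=ctrl.state();i=ctrl.camera_info("wrist");im=ctrl.read_camera("wrist")
print(s["ee_pos"],i["position"],i["orientation"])
print("knob px expected",proj(i,[.5393,-.0238,.152]),"hub",proj(i,[.5256,.0306,.135]))
cv2.imwrite("pics/w1.png",im)
b=blob(im,"red",proj(i,[.5393,-.0238,.152]),150);print(b)
if b: print(onplane(i,b[0],.155))
E
```

```text
[ 0.54171319 -0.02067373  0.20165038] [ 0.62296648 -0.02129394  0.34509485] [-0.32582388  0.00235551 -1.57193862]
knob px expected [320.67876412 275.75535979] hub [234.46497396 284.96626073]
(array([310.65189873, 293.88607595]), array([302, 278,  21,  32, 158], dtype=int32))
[ 0.52921583 -0.01800425  0.155     ]
```

View pics/w1.png

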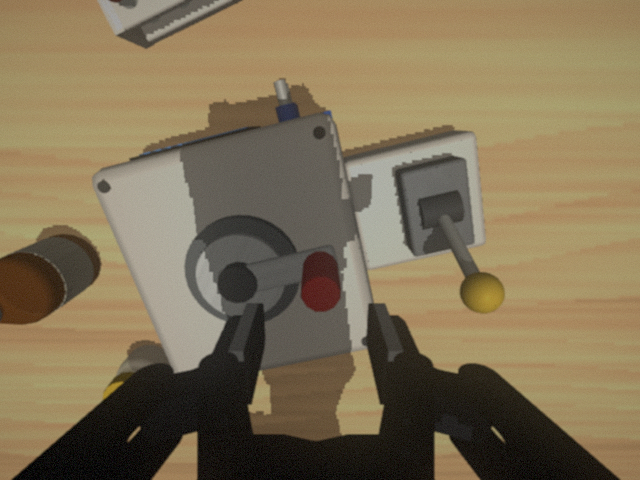

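Wrist view: knob top disc at about (321,293), hub cap at (237,283), and the ball at (482,293). This agrees with triangulation to within about 2 mm.

```bash
python3 - <<'E'
from h import *
i=dict(ctrl.camera_info("wrist"))
for n,p,z in(("knobtop",(321,293),.173),("knobmid",(320.5,281),.152),("hubcap",(237.5,283),.135),("hubcap",(237.5,283),.14),("ball",(482,293),.139)): print(n,onplane(i,p,z).round(4))
im=cv2.imread("pics/w1.png")
b=blob(im,"yellow",np.array([482,293]),40);print(b,onplane(i,b[0],.139))
s={n:ctrl.camera_info(n) for n in("scene","side")}
for q in [(340,212.5)]: print("hub3",tri([ray(s["scene"],q),ray(s["side"],(284,257)),ray(i,(237.5,283))]))
k=[ray(s["scene"],(313,183.5)),ray(s["side"],(291.3,273)),ray(i,(320.5,281))];print("knob3",tri(k))
E
```

```text
knobtop [ 0.5404 -0.0172  0.173 ]
knobmid [ 0.5376 -0.0172  0.152 ]
hubcap [0.528  0.0343 0.135 ]
hubcap [0.5304 0.0331 0.14  ]
ball [ 0.5244 -0.1165  0.139 ]
(array([483.91443388, 293.78219533]), array([ 463,  274,   41,   39, 1157], dtype=int32)) [ 0.52392791 -0.11773392  0.139     ]
hub3 (array([0.52665875, 0.03327922, 0.12920227]), [np.float64(0.0011481611956325637), np.float64(0.003055318948169347), np.float64(0.002519872073035899)])
knob3 (array([ 0.53953055, -0.02035684,  0.1536648 ]), [np.float64(0.0020101587206476333), np.float64(0.002303996998586124), np.float64(0.0033978496794709774)])
```

```bash
python3 -c "
from h import *
s=ctrl.state();print(s['ee_pos'],s['wrist_force'],s['t'])"
```

```text
[ 0.54182136 -0.01432105  0.19808188] [ 1.8357634   5.3836619  -1.01766661] 1.65
```

move_arm --series '[[[45, -0.012, 0.032, 0, 0, 0, 0], [45, -0.012, 0.032, 0, 0, 0, 0], [45, -0.012, 0.032, 0.03, 0, 0, 0], [45, -0.012, 0.032, 0.06, 0, 0, 0], [45, -0.012, 0.032, 0.06, 0, 0, 0]]]'

```text
t: 2.15
ee_pos: [0.537, -0.0249, 0.1786]
ee_rot: [-3.135, 0.004, 0.004]
wrist_force: [-0.2, -0.2, 0.0]
opening: 0.045
```

move_arm --series '[[[45, 0.004, -0.004, 0.05, 0, 0, 0], [45, 0.004, -0.004, 0.1, 0, 0, 0], [45, 0.004, -0.004, 0.142, 0, 0, 0], [45, 0.004, -0.004, 0.142, 0, 0, 0], [45, 0.004, -0.004, 0.142, 0, 0, 0]]]'

```text
t: 2.65
ee_pos: [0.5381, -0.0236, 0.1362]
ee_rot: [-3.135, 0.004, 0.004]
wrist_force: [1.6, 0.2, 1.2]
opening: 0.0449
```

move_arm --series '[[[18, 0, 0, 0, 0, 0, 0], [18, 0, 0, 0, 0, 0, 0], [18, 0, 0, 0, 0, 0, 0], [18, 0, 0, 0, 0, 0, 0], [18, 0, 0, 0, 0, 0, 0]]]'

```text
t: 3.15
ee_pos: [0.5387, -0.0235, 0.1368]
ee_rot: [-3.135, 0.002, 0.004]
wrist_force: [-0.1, -0.7, 4.5]
opening: 0.0212
```

```bash
python3 - <<'E'
import numpy as np
C=np.array([.526,.030]);P=lambda a:C+.055*np.array([np.cos(np.radians(a)),np.sin(np.radians(a))])
p0=np.array([.5387,-.0235])
for a in(-65,-53,-41,-29,-17): d=P(a)-p0;print(a,(d[0]/.3).round(3),(-d[1]/.3).round(3))
for a in range(-17,345,8): print(a,P(a).round(4),end="; ")
E
```

```text
-65 0.035 -0.012
-53 0.068 -0.032
-41 0.096 -0.058
-29 0.118 -0.089
-17 0.133 -0.125
-17 [0.5786 0.0139]; -9 [0.5803 0.0214]; -1 [0.581 0.029]; 7 [0.5806 0.0367]; 15 [0.5791 0.0442]; 23 [0.5766 0.0515]; 31 [0.5731 0.0583]; 39 [0.5687 0.0646]; 47 [0.5635 0.0702]; 55 [0.5575 0.0751]; 63 [0.551 0.079]; 71 [0.5439 0.082 ]; 79 [0.5365 0.084 ]; 87 [0.5289 0.0849]; 95 [0.5212 0.0848]; 103 [0.5136 0.0836]; 111 [0.5063 0.0813]; 119 [0.4993 0.0781]; 127 [0.4929 0.0739]; 135 [0.4871 0.0689]; 143 [0.4821 0.0631]; 151 [0.4779 0.0567]; 159 [0.4747 0.0497]; 167 [0.4724 0.0424]; 175 [0.4712 0.0348]; 183 [0.4711 0.0271]; 191 [0.472  0.0195]; 199 [0.474  0.0121]; 207 [0.477 0.005]; 215 [ 0.4809 -0.0015]; 223 [ 0.4858 -0.0075]; 231 [ 0.4914 -0.0127]; 239 [ 0.4977 -0.0171]; 247 [ 0.5045 -0.0206]; 255 [ 0.5118 -0.0231]; 263 [ 0.5193 -0.0246]; 271 [ 0.527 -0.025]; 279 [ 0.5346 -0.0243]; 287 [ 0.5421 -0.0226]; 295 [ 0.5492 -0.0198]; 303 [ 0.556  -0.0161]; 311 [ 0.5621 -0.0115]; 319 [ 0.5675 -0.0061]; 327 [0.5721 0.    ]; 335 [0.5758 0.0068]; 343 [0.5786 0.0139];
```

move_arm --series '[[[18, 0.035, -0.012, 0, 0, 0, 0], [18, 0.068, -0.032, 0, 0, 0, 0], [18, 0.096, -0.058, 0, 0, 0, 0], [18, 0.118, -0.089, 0, 0, 0, 0], [18, 0.133, -0.125, 0, 0, 0, 0]]]'

```text
t: 3.65
ee_pos: [0.5787, 0.015, 0.1367]
ee_rot: [-3.135, 0.003, 0.004]
wrist_force: [-3.3, 0.6, 4.5]
opening: 0.021
```

move_arm --series '[[[18, 0.002, -0.007, 0, 0, 0, 0], [18, 0.004, -0.014, 0, 0, 0, 0], [18, 0.005, -0.021, 0, 0, 0, 0], [18, 0.005, -0.021, 0, 0, 0, 0], [18, 0.005, -0.021, 0, 0, 0, 0]]]'

```text
t: 4.15
ee_pos: [0.5801, 0.0212, 0.1367]
ee_rot: [-3.136, 0.004, 0.004]
wrist_force: [-3.4, 0.6, 5.2]
opening: 0.0211
```

move_arm --series '[[[18, 0.001, -0.008, 0, 0, 0, 0], [18, 0.001, -0.016, 0, 0, 0, 0], [18, 0.001, -0.022, 0, 0, 0, 0], [18, 0.001, -0.026, 0, 0, 0, 0], [18, 0.001, -0.026, 0, 0, 0, 0]]]'

```text
t: 4.65
ee_pos: [0.5807, 0.0292, 0.1369]
ee_rot: [-3.136, 0.003, 0.005]
wrist_force: [-1.6, -0.7, 3.3]
opening: 0.0213
```

```bash
python3 - <<'E'
import numpy as np
C=np.array([.5255,.030]);P=lambda a:C+.055*np.array([np.cos(np.radians(a)),np.sin(np.radians(a))])
for a in range(8,342,9): d=P(a)-P(a-9);print(a,P(a).round(4),"tool",(d[0]/.3).round(3),(-d[1]/.3).round(3))
E
```

```text
8 [0.58   0.0377] tool -0.002 -0.029
17 [0.5781 0.0461] tool -0.006 -0.028
26 [0.5749 0.0541] tool -0.011 -0.027
35 [0.5706 0.0615] tool -0.015 -0.025
44 [0.5651 0.0682] tool -0.018 -0.022
53 [0.5586 0.0739] tool -0.022 -0.019
62 [0.5513 0.0786] tool -0.024 -0.015
71 [0.5434 0.082 ] tool -0.026 -0.011
80 [0.5351 0.0842] tool -0.028 -0.007
89 [0.5265 0.085 ] tool -0.029 -0.003
98 [0.5178 0.0845] tool -0.029 0.002
107 [0.5094 0.0826] tool -0.028 0.006
116 [0.5014 0.0794] tool -0.027 0.011
125 [0.494  0.0751] tool -0.025 0.015
134 [0.4873 0.0696] tool -0.022 0.018
143 [0.4816 0.0631] tool -0.019 0.022
152 [0.4769 0.0558] tool -0.015 0.024
161 [0.4735 0.0479] tool -0.011 0.026
170 [0.4713 0.0396] tool -0.007 0.028
179 [0.4705 0.031 ] tool -0.003 0.029
188 [0.471  0.0223] tool 0.002 0.029
197 [0.4729 0.0139] tool 0.006 0.028
206 [0.4761 0.0059] tool 0.011 0.027
215 [ 0.4804 -0.0015] tool 0.015 0.025
224 [ 0.4859 -0.0082] tool 0.018 0.022
233 [ 0.4924 -0.0139] tool 0.022 0.019
242 [ 0.4997 -0.0186] tool 0.024 0.015
251 [ 0.5076 -0.022 ] tool 0.026 0.011
260 [ 0.5159 -0.0242] tool 0.028 0.007
269 [ 0.5245 -0.025 ] tool 0.029 0.003
278 [ 0.5332 -0.0245] tool 0.029 -0.002
287 [ 0.5416 -0.0226] tool 0.028 -0.006
296 [ 0.5496 -0.0194] tool 0.027 -0.011
305 [ 0.557  -0.0151] tool 0.025 -0.015
314 [ 0.5637 -0.0096] tool 0.022 -0.018
323 [ 0.5694 -0.0031] tool 0.019 -0.022
332 [0.5741 0.0042] tool 0.015 -0.024
341 [0.5775 0.0121] tool 0.011 -0.026
```

move_arm --series '[[[18, 0.0, -0.008, 0, 0, 0, 0], [18, -0.001, -0.016, 0, 0, 0, 0], [18, -0.001, -0.022, 0, 0, 0, 0], [18, -0.002, -0.027, 0, 0, 0, 0], [18, -0.002, -0.027, 0, 0, 0, 0]]]'

```text
t: 5.15
ee_pos: [0.5801, 0.0376, 0.137]
ee_rot: [-3.136, 0.003, 0.005]
wrist_force: [-1.1, -1.2, 3.4]
opening: 0.0212
```

move_arm --series '[[[18, -0.001, -0.008, 0, 0, 0, 0], [18, -0.003, -0.016, 0, 0, 0, 0], [18, -0.005, -0.023, 0, 0, 0, 0], [18, -0.007, -0.028, 0, 0, 0, 0], [18, -0.007, -0.028, 0, 0, 0, 0]]]'

```text
t: 5.65
ee_pos: [0.5781, 0.0465, 0.1371]
ee_rot: [-3.135, 0.002, 0.006]
wrist_force: [-0.4, -1.5, 2.9]
opening: 0.0212
```

move_arm --series '[[[18, -0.002, -0.008, 0, 0, 0, 0], [18, -0.005, -0.015, 0, 0, 0, 0], [18, -0.008, -0.021, 0, 0, 0, 0], [18, -0.011, -0.026, 0, 0, 0, 0], [18, -0.011, -0.026, 0, 0, 0, 0]]]'

```text
t: 6.15
ee_pos: [0.5747, 0.0548, 0.1372]
ee_rot: [-3.135, 0.002, 0.006]
wrist_force: [0.0, -0.6, 2.4]
opening: 0.0211
```

move_arm --series '[[[18, -0.003, -0.007, 0, 0, 0, 0], [18, -0.007, -0.013, 0, 0, 0, 0], [18, -0.011, -0.019, 0, 0, 0, 0], [18, -0.015, -0.025, 0, 0, 0, 0], [18, -0.015, -0.025, 0, 0, 0, 0]]]'

```text
t: 6.65
ee_pos: [0.5699, 0.0626, 0.1372]
ee_rot: [-3.135, 0.002, 0.007]
wrist_force: [0.3, -1.3, 2.4]
opening: 0.021
```

move_arm --series '[[[18, -0.004, -0.006, 0, 0, 0, 0], [18, -0.009, -0.012, 0, 0, 0, 0], [18, -0.014, -0.017, 0, 0, 0, 0], [18, -0.019, -0.022, 0, 0, 0, 0], [18, -0.019, -0.022, 0, 0, 0, 0]]]'

```text
t: 7.15
ee_pos: [0.5639, 0.0696, 0.1373]
ee_rot: [-3.135, 0.002, 0.007]
wrist_force: [0.5, -1.1, 2.2]
opening: 0.0214
```

move_arm --series '[[[18, -0.006, -0.005, 0, 0, 0, 0], [18, -0.011, -0.01, 0, 0, 0, 0], [18, -0.017, -0.014, 0, 0, 0, 0], [18, -0.023, -0.018, 0, 0, 0, 0], [18, -0.023, -0.018, 0, 0, 0, 0]]]'

```text
t: 7.65
ee_pos: [0.5568, 0.0754, 0.1374]
ee_rot: [-3.134, 0.002, 0.008]
wrist_force: [0.3, -0.4, 1.5]
opening: 0.0213
```

move_arm --series '[[[18, -0.006, -0.004, 0, 0, 0, 0], [18, -0.012, -0.008, 0, 0, 0, 0], [18, -0.019, -0.011, 0, 0, 0, 0], [18, -0.025, -0.014, 0, 0, 0, 0], [18, -0.025, -0.014, 0, 0, 0, 0]]]'

```text
t: 8.15
ee_pos: [0.5489, 0.0799, 0.1374]
ee_rot: [-3.134, 0.002, 0.008]
wrist_force: [1.4, -0.1, 1.2]
opening: 0.021
```

move_arm --series '[[[18, -0.007, -0.003, 0, 0, 0, 0], [18, -0.014, -0.006, 0, 0, 0, 0], [18, -0.021, -0.008, 0, 0, 0, 0], [18, -0.028, -0.01, 0, 0, 0, 0], [18, -0.028, -0.01, 0, 0, 0, 0]]]'

```text
t: 8.65
ee_pos: [0.5402, 0.0831, 0.1375]
ee_rot: [-3.134, 0.002, 0.008]
wrist_force: [0.6, 1.0, 0.8]
opening: 0.0209
```

move_arm --series '[[[18, -0.007, -0.002, 0, 0, 0, 0], [18, -0.014, -0.004, 0, 0, 0, 0], [18, -0.022, -0.005, 0, 0, 0, 0], [18, -0.029, -0.006, 0, 0, 0, 0], [18, -0.029, -0.006, 0, 0, 0, 0]]]'

```text
t: 9.15
ee_pos: [0.531, 0.0848, 0.1375]
ee_rot: [-3.134, 0.003, 0.009]
wrist_force: [1.8, 0.4, -0.6]
opening: 0.0214
```

move_arm --series '[[[18, -0.007, -0.001, 0, 0, 0, 0], [18, -0.014, -0.002, 0, 0, 0, 0], [18, -0.022, -0.002, 0, 0, 0, 0], [18, -0.029, -0.001, 0, 0, 0, 0], [18, -0.029, -0.001, 0, 0, 0, 0]]]'

```text
t: 9.65
ee_pos: [0.5219, 0.0851, 0.1375]
ee_rot: [-3.134, 0.003, 0.009]
wrist_force: [2.1, -0.1, 0.0]
opening: 0.0217
```

move_arm --series '[[[18, -0.007, 0.0, 0, 0, 0, 0], [18, -0.014, 0.001, 0, 0, 0, 0], [18, -0.022, 0.003, 0, 0, 0, 0], [18, -0.029, 0.005, 0, 0, 0, 0], [18, -0.029, 0.005, 0, 0, 0, 0]]]'

```text
t: 10.15
ee_pos: [0.5128, 0.0836, 0.1375]
ee_rot: [-3.134, 0.003, 0.009]
wrist_force: [0.9, 0.2, -0.7]
opening: 0.0214
```

move_arm --series '[[[18, -0.007, 0.001, 0, 0, 0, 0], [18, -0.014, 0.003, 0, 0, 0, 0], [18, -0.021, 0.006, 0, 0, 0, 0], [18, -0.028, 0.009, 0, 0, 0, 0], [18, -0.028, 0.009, 0, 0, 0, 0]]]'

```text
t: 10.65
ee_pos: [0.504, 0.0808, 0.1375]
ee_rot: [-3.134, 0.004, 0.009]
wrist_force: [0.4, -0.7, -1.2]
opening: 0.0215
```

move_arm --series '[[[18, -0.007, 0.003, 0, 0, 0, 0], [18, -0.013, 0.006, 0, 0, 0, 0], [18, -0.019, 0.01, 0, 0, 0, 0], [18, -0.026, 0.014, 0, 0, 0, 0], [18, -0.026, 0.014, 0, 0, 0, 0]]]'

```text
t: 11.15
ee_pos: [0.4959, 0.0765, 0.1375]
ee_rot: [-3.134, 0.004, 0.009]
wrist_force: [0.4, -0.2, 0.6]
opening: 0.0212
```

move_arm --series '[[[18, -0.006, 0.004, 0, 0, 0, 0], [18, -0.012, 0.008, 0, 0, 0, 0], [18, -0.018, 0.013, 0, 0, 0, 0], [18, -0.024, 0.019, 0, 0, 0, 0], [18, -0.024, 0.019, 0, 0, 0, 0]]]'

```text
t: 11.65
ee_pos: [0.4883, 0.0706, 0.1374]
ee_rot: [-3.134, 0.005, 0.009]
wrist_force: [0.4, 0.3, -0.1]
opening: 0.0215
```

move_arm --series '[[[18, -0.005, 0.005, 0, 0, 0, 0], [18, -0.01, 0.01, 0, 0, 0, 0], [18, -0.015, 0.016, 0, 0, 0, 0], [18, -0.02, 0.021, 0, 0, 0, 0], [18, -0.02, 0.021, 0, 0, 0, 0]]]'

```text
t: 12.15
ee_pos: [0.482, 0.0639, 0.1374]
ee_rot: [-3.134, 0.005, 0.009]
wrist_force: [1.2, 1.7, -0.3]
opening: 0.0211
```

move_arm --series '[[[18, -0.005, 0.006, 0, 0, 0, 0], [18, -0.009, 0.012, 0, 0, 0, 0], [18, -0.013, 0.019, 0, 0, 0, 0], [18, -0.016, 0.025, 0, 0, 0, 0], [18, -0.016, 0.025, 0, 0, 0, 0]]]'

```text
t: 12.65
ee_pos: [0.477, 0.0561, 0.1374]
ee_rot: [-3.134, 0.005, 0.008]
wrist_force: [-0.4, 1.2, 0.8]
opening: 0.0212
```

move_arm --series '[[[18, -0.004, 0.007, 0, 0, 0, 0], [18, -0.007, 0.014, 0, 0, 0, 0], [18, -0.01, 0.021, 0, 0, 0, 0], [18, -0.012, 0.027, 0, 0, 0, 0], [18, -0.012, 0.027, 0, 0, 0, 0]]]'

```text
t: 13.15
ee_pos: [0.4743, 0.0502, 0.1376]
ee_rot: [-3.131, 0.003, 0.009]
wrist_force: [4.2, 9.7, -4.2]
opening: 0.0211
```

move_arm --series '[[[18, 0.004, -0.008, 0, 0, 0, 0], [18, 0.007, -0.015, 0, 0, 0, 0], [18, 0.007, -0.015, 0, 0, 0, 0], [18, 0.007, -0.015, 0, 0, 0, 0], [18, 0.007, -0.015, 0, 0, 0, 0]]]'

```text
t: 13.65
ee_pos: [0.4762, 0.0545, 0.1375]
ee_rot: [-3.131, 0.003, 0.009]
wrist_force: [1.5, 1.9, -1.6]
opening: 0.0214
```

```bash
python3 - <<'E'
from h import *
for k in range(3):
    im=ctrl.read_camera("side"); s=ctrl.state(); print(s["ee_pos"].round(5),s["wrist_force"].round(2))
E
```

```text
[0.47623 0.0545  0.13755] [ 1.1   2.41 -1.72]
[0.47623 0.05453 0.13755] [ 0.88  2.29 -2.58]
[0.47625 0.05453 0.13756] [ 1.68  2.1  -2.76]
```

move_arm --series '[[[18, 0.005, -0.009, 0, 0, 0, 0], [18, 0.01, -0.017, 0, 0, 0, 0], [18, 0.01, -0.017, 0, 0, 0, 0], [18, 0.01, -0.017, 0, 0, 0, 0], [18, 0.01, -0.017, 0, 0, 0, 0]]]'

```text
t: 14.3
ee_pos: [0.479, 0.0594, 0.1375]
ee_rot: [-3.132, 0.004, 0.009]
wrist_force: [-1.0, -0.5, -1.0]
opening: 0.0213
```

move_arm --series '[[[18, -0.003, 0.004, 0, 0, 0, 0], [18, -0.003, 0.004, 0, 0, 0, 0], [18, -0.003, 0.004, 0, 0, 0, 0], [18, -0.003, 0.004, 0, 0, 0, 0], [18, -0.003, 0.004, 0, 0, 0, 0]]]'

```text
t: 14.8
ee_pos: [0.4783, 0.0583, 0.1376]
ee_rot: [-3.132, 0.003, 0.009]
wrist_force: [1.2, 0.0, -2.3]
opening: 0.021
```

move_arm --series '[[[18, -0.002, 0.004, 0, 0, 0, 0], [18, -0.002, 0.004, 0, 0, 0, 0], [18, -0.002, 0.004, 0, 0, 0, 0], [18, -0.002, 0.004, 0, 0, 0, 0], [18, -0.002, 0.004, 0, 0, 0, 0]]]'

```text
t: 15.3
ee_pos: [0.4777, 0.0572, 0.1376]
ee_rot: [-3.132, 0.003, 0.009]
wrist_force: [0.5, 0.7, -1.2]
opening: 0.0213
```

move_arm --series '[[[18, -0.002, 0.004, 0, 0, 0, 0], [18, -0.002, 0.004, 0, 0, 0, 0], [18, -0.002, 0.004, 0, 0, 0, 0], [18, -0.002, 0.004, 0, 0, 0, 0], [18, -0.002, 0.004, 0, 0, 0, 0]]]'

```text
t: 15.8
ee_pos: [0.477, 0.056, 0.1375]
ee_rot: [-3.132, 0.004, 0.009]
wrist_force: [0.4, 1.2, -1.5]
opening: 0.0213
```

move_arm --series '[[[18, -0.002, 0.004, 0, 0, 0, 0], [18, -0.002, 0.004, 0, 0, 0, 0], [18, -0.002, 0.004, 0, 0, 0, 0], [18, -0.002, 0.004, 0, 0, 0, 0], [18, -0.002, 0.004, 0, 0, 0, 0]]]'

```text
t: 16.3
ee_pos: [0.4764, 0.0548, 0.1375]
ee_rot: [-3.131, 0.004, 0.009]
wrist_force: [1.2, 2.3, -1.7]
opening: 0.0213
```

```bash
python3 - <<'E'
from h import *
for k in range(2):
    im=ctrl.read_camera("side"); s=ctrl.state(); print(s["ee_pos"].round(5),s["wrist_force"].round(2))
E
```

```text
[0.47642 0.05484 0.13753] [ 1.14  2.91 -2.07]
[0.4764  0.05482 0.13751] [ 0.18  2.24 -0.53]
```

```bash
cat > tab.py <<'E'
import numpy as np
C=np.array([.5255,.030]);P=lambda a:C+.055*np.array([np.cos(np.radians(a)),np.sin(np.radians(a))])
y=.009;X=np.array([np.cos(y),np.sin(y)]);Y=np.array([np.sin(y),-np.cos(y)])
def rows(p0,angs):
    return [[18]+[float((v/.3).round(3)) for v in((P(a)-p0)@X,(P(a)-p0)@Y)]+[0]*4 for a in angs]
E
python3 - <<'E'
from tab import *
for k in range(6):
    a0=152.4-60*k
    print(round(a0),rows(np.array([.4764,.0548]) if k==0 else P(a0),[a0-12*j for j in range(1,6)]),"end",P(a0-60).round(4))
E
```

```text
152 [[18, 0.023, -0.034, 0, 0, 0, 0], [18, 0.05, -0.061, 0, 0, 0, 0], [18, 0.083, -0.081, 0, 0, 0, 0], [18, 0.119, -0.094, 0, 0, 0, 0], [18, 0.157, -0.099, 0, 0, 0, 0]] end [0.5232 0.085 ]
92 [[18, 0.038, 0.003, 0, 0, 0, 0], [18, 0.075, 0.013, 0, 0, 0, 0], [18, 0.109, 0.031, 0, 0, 0, 0], [18, 0.138, 0.056, 0, 0, 0, 0], [18, 0.162, 0.086, 0, 0, 0, 0]] end [0.5719 0.0595]
32 [[18, 0.017, 0.034, 0, 0, 0, 0], [18, 0.026, 0.072, 0, 0, 0, 0], [18, 0.027, 0.11, 0, 0, 0, 0], [18, 0.02, 0.148, 0, 0, 0, 0], [18, 0.006, 0.183, 0, 0, 0, 0]] end [0.5742 0.0045]
-28 [[18, -0.021, 0.032, 0, 0, 0, 0], [18, -0.049, 0.058, 0, 0, 0, 0], [18, -0.082, 0.079, 0, 0, 0, 0], [18, -0.118, 0.092, 0, 0, 0, 0], [18, -0.156, 0.097, 0, 0, 0, 0]] end [ 0.5278 -0.025 ]
-88 [[18, -0.038, -0.003, 0, 0, 0, 0], [18, -0.075, -0.013, 0, 0, 0, 0], [18, -0.109, -0.031, 0, 0, 0, 0], [18, -0.138, -0.056, 0, 0, 0, 0], [18, -0.162, -0.086, 0, 0, 0, 0]] end [0.4791 0.0005]
-148 [[18, -0.017, -0.034, 0, 0, 0, 0], [18, -0.026, -0.072, 0, 0, 0, 0], [18, -0.027, -0.11, 0, 0, 0, 0], [18, -0.02, -0.148, 0, 0, 0, 0], [18, -0.006, -0.183, 0, 0, 0, 0]] end [0.4768 0.0555]
```

move_arm --series '[[[18, 0.023, -0.034, 0, 0, 0, 0], [18, 0.05, -0.061, 0, 0, 0, 0], [18, 0.083, -0.081, 0, 0, 0, 0], [18, 0.119, -0.094, 0, 0, 0, 0], [18, 0.157, -0.099, 0, 0, 0, 0]]]'

```text
t: 16.9
ee_pos: [0.5242, 0.0852, 0.1375]
ee_rot: [-3.132, 0.004, 0.01]
wrist_force: [-2.1, -3.4, -1.0]
opening: 0.0215
```

move_arm --series '[[[18, 0.038, 0.003, 0, 0, 0, 0], [18, 0.075, 0.013, 0, 0, 0, 0], [18, 0.109, 0.031, 0, 0, 0, 0], [18, 0.138, 0.056, 0, 0, 0, 0], [18, 0.162, 0.086, 0, 0, 0, 0]]]'

```text
t: 17.4
ee_pos: [0.5729, 0.0589, 0.1369]
ee_rot: [-3.132, 0.006, 0.009]
wrist_force: [-8.1, -3.4, 3.1]
opening: 0.021
```

move_arm --series '[[[18, 0.013, 0.033, 0, 0, 0, 0], [18, 0.021, 0.07, 0, 0, 0, 0], [18, 0.022, 0.108, 0, 0, 0, 0], [18, 0.015, 0.146, 0, 0, 0, 0], [18, 0.001, 0.181, 0, 0, 0, 0]]]'

```text
t: 17.9
ee_pos: [0.5743, 0.0042, 0.1368]
ee_rot: [-3.132, 0.004, 0.009]
wrist_force: [-1.6, 1.3, 4.0]
opening: 0.0213
```

move_arm --series '[[[18, -0.022, 0.031, 0, 0, 0, 0], [18, -0.05, 0.057, 0, 0, 0, 0], [18, -0.083, 0.078, 0, 0, 0, 0], [18, -0.119, 0.091, 0, 0, 0, 0], [18, -0.156, 0.096, 0, 0, 0, 0]]]'

```text
t: 18.4
ee_pos: [0.5272, -0.0251, 0.1368]
ee_rot: [-3.131, 0.003, 0.009]
wrist_force: [0.9, 4.8, -0.5]
opening: 0.0213
```

move_arm --series '[[[18, -0.038, -0.003, 0, 0, 0, 0], [18, -0.075, -0.013, 0, 0, 0, 0], [18, -0.109, -0.031, 0, 0, 0, 0], [18, -0.138, -0.056, 0, 0, 0, 0], [18, -0.162, -0.086, 0, 0, 0, 0]]]'

```text
t: 18.9
ee_pos: [0.4787, 0.0006, 0.1373]
ee_rot: [-3.131, 0.0, 0.009]
wrist_force: [8.5, 3.6, -8.5]
opening: 0.0212
```

move_arm --series '[[[18, -0.015, -0.034, 0, 0, 0, 0], [18, -0.024, -0.072, 0, 0, 0, 0], [18, -0.025, -0.11, 0, 0, 0, 0], [18, -0.018, -0.148, 0, 0, 0, 0], [18, -0.005, -0.183, 0, 0, 0, 0]]]'

```text
t: 19.4
ee_pos: [0.4764, 0.0553, 0.1376]
ee_rot: [-3.133, 0.001, 0.009]
wrist_force: [5.2, -5.3, -6.0]
opening: 0.0211
```

move_arm --series '[[[18, 0.022, -0.032, 0, 0, 0, 0], [18, 0.049, -0.059, 0, 0, 0, 0], [18, 0.082, -0.079, 0, 0, 0, 0], [18, 0.118, -0.092, 0, 0, 0, 0], [18, 0.156, -0.097, 0, 0, 0, 0]]]'

```text
t: 19.9
ee_pos: [0.5231, 0.0852, 0.1375]
ee_rot: [-3.133, 0.003, 0.01]
wrist_force: [-1.6, -4.1, -1.2]
opening: 0.0214
```

move_arm --series '[[[18, 0.038, 0.003, 0, 0, 0, 0], [18, 0.074, 0.014, 0, 0, 0, 0], [18, 0.107, 0.031, 0, 0, 0, 0], [18, 0.136, 0.056, 0, 0, 0, 0], [18, 0.16, 0.085, 0, 0, 0, 0]]]'

```text
t: 20.4
ee_pos: [0.5719, 0.06, 0.1372]
ee_rot: [-3.132, 0.003, 0.01]
wrist_force: [-3.5, -1.0, 0.9]
opening: 0.0212
```

move_arm --series '[[[18, 0.014, 0.034, 0, 0, 0, 0], [18, 0.023, 0.071, 0, 0, 0, 0], [18, 0.024, 0.109, 0, 0, 0, 0], [18, 0.018, 0.147, 0, 0, 0, 0], [18, 0.004, 0.182, 0, 0, 0, 0]]]'

```text
t: 20.9
ee_pos: [0.5742, 0.0045, 0.137]
ee_rot: [-3.132, 0.001, 0.009]
wrist_force: [-0.6, 2.2, 2.0]
opening: 0.0209
```

move_arm --series '[[[18, -0.021, 0.032, 0, 0, 0, 0], [18, -0.049, 0.058, 0, 0, 0, 0], [18, -0.082, 0.079, 0, 0, 0, 0], [18, -0.118, 0.091, 0, 0, 0, 0], [18, -0.155, 0.096, 0, 0, 0, 0]]]'

```text
t: 21.4
ee_pos: [0.5273, -0.0251, 0.1369]
ee_rot: [-3.132, 0.0, 0.009]
wrist_force: [1.0, 4.3, -0.5]
opening: 0.021
```

move_arm --series '[[[18, -0.038, -0.003, 0, 0, 0, 0], [18, -0.074, -0.014, 0, 0, 0, 0], [18, -0.107, -0.031, 0, 0, 0, 0], [18, -0.136, -0.056, 0, 0, 0, 0], [18, -0.16, -0.085, 0, 0, 0, 0]]]'

```text
t: 21.9
ee_pos: [0.4789, 0.0004, 0.1372]
ee_rot: [-3.132, -0.001, 0.009]
wrist_force: [7.3, 2.5, -5.3]
opening: 0.021
```

move_arm --series '[[[18, -0.014, -0.04, 0, 0, 0, 0], [18, -0.022, -0.085, 0, 0, 0, 0], [18, -0.022, -0.125, 0, 0, 0, 0], [18, -0.017, -0.155, 0, 0, 0, 0], [18, -0.011, -0.17, 0, 0, 0, 0]]]'

```text
t: 22.4
ee_pos: [0.475, 0.0519, 0.1375]
ee_rot: [-3.133, 0.0, 0.01]
wrist_force: [1.7, -1.5, -2.2]
opening: 0.0214
```

move_arm --series '[[[18, 0.003, -0.006, 0, 0, 0, 0], [18, 0.006, -0.012, 0, 0, 0, 0], [18, 0.006, -0.012, 0, 0, 0, 0], [18, 0.006, -0.012, 0, 0, 0, 0], [18, 0.006, -0.012, 0, 0, 0, 0]]]'

```text
t: 22.9
ee_pos: [0.4766, 0.0553, 0.1375]
ee_rot: [-3.133, 0.0, 0.01]
wrist_force: [1.3, -1.7, -3.1]
opening: 0.0212
```

move_arm --series '[[[18, 0.001, -0.002, 0, 0, 0, 0], [18, 0.001, -0.002, 0, 0, 0, 0], [45, 0.001, -0.002, 0, 0, 0, 0], [45, 0.001, -0.002, 0, 0, 0, 0], [45, 0.001, -0.002, 0, 0, 0, 0]]]'

```text
t: 23.4
ee_pos: [0.4769, 0.0563, 0.1376]
ee_rot: [-3.132, 0.0, 0.01]
wrist_force: [-0.3, -0.3, -0.3]
opening: 0.0452
```

move_arm --series '[[[45, 0, 0, -0.04, 0, 0, 0], [45, 0, 0, -0.1, 0, 0, 0], [45, 0, 0, -0.17, 0, 0, 0], [45, 0, 0, -0.24, 0, 0, 0], [45, 0, 0, -0.28, 0, 0, 0]]]'

```text
t: 23.9
ee_pos: [0.4778, 0.056, 0.2241]
ee_rot: [-3.132, -0.003, 0.01]
wrist_force: [0.6, -0.1, 0.1]
opening: 0.045
```

```bash
python3 - <<'E'
from h import *
for n in("scene","side"): cv2.imwrite(f"pics/{n}2.png",ctrl.read_camera(n))
S={n:ctrl.camera_info(n) for n in("scene","side")}
I={n:cv2.imread(f"pics/{n}2.png") for n in S}
for col,X in(("red",[.4768,.0555,.152]),("yellow",[.5236,-.125,.139])):
    B={n:blob(I[n],col,proj(S[n],X),25) for n in S};print(col,B)
    if all(v is not None for v in B.values()): print(tri([ray(S[n],B[n][0]) for n in S]))
print(ctrl.state()["ee_pos"],ctrl.state()["wrist_force"])
E
```

```text
red {'scene': (array([377.09120521, 198.01628664]), array([371, 185,  14,  28, 307], dtype=int32)), 'side': (array([250.69836066, 235.61639344]), array([244, 223,  14,  26, 305], dtype=int32))}
(array([0.47667798, 0.05581287, 0.15282985]), [np.float64(0.0005345461421763901), np.float64(0.0005345461421763987)])
yellow {'scene': (array([289.65277778, 156.77083333]), array([283, 151,  14,  13, 144], dtype=int32)), 'side': (array([280.74460432, 339.85611511]), array([272, 331,  18,  19, 278], dtype=int32))}
(array([ 0.52378069, -0.12499046,  0.13890995]), [np.float64(0.000203112352621835), np.float64(0.00020311235262173035)])
[0.47814026 0.05587889 0.22367801] [0.35636539 0.02946954 0.39861096]
```

View pics/side2.png

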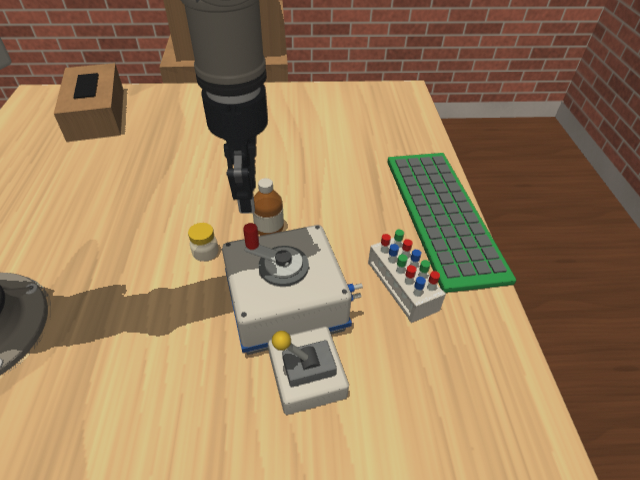

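Side view: the knob is at (250,235), triangulating to (.4767,.0558), which is 0.3 mm from the stop-contact point. The ball is unmoved at (282,340). On to the lever.

move_arm --series '[[[0, -0.01, 0.16, 0, 0, 0, -0.03], [0, -0.015, 0.32, 0, 0, 0, -0.06], [0, -0.025, 0.46, 0, 0, 0, -0.1], [0, -0.03, 0.57, 0, 0, 0, -0.13], [0, -0.033, 0.647, 0, 0, 0, -0.144]]]' --grip_force 40

```text
t: 24.5
ee_pos: [0.4689, -0.141, 0.2207]
ee_rot: [-3.133, -0.004, 0.235]
wrist_force: [0.0, -0.2, -0.3]
opening: 0.0
```

move_arm --series '[[[0, 0, 0, 0, 0, 0, 0], [0, 0, 0, 0, 0, 0, 0], [0, 0, 0, 0, 0, 0, 0], [0, 0, 0, 0, 0, 0, 0], [0, 0, 0, 0, 0, 0, 0]]]'

```text
t: 25.0
ee_pos: [0.4691, -0.1399, 0.2207]
ee_rot: [-3.132, -0.004, 0.237]
wrist_force: [-0.3, 0.1, 0.2]
opening: 0.0001
```

move_arm --series '[[[0, 0, 0, 0.08, 0, 0, 0], [0, 0, 0, 0.16, 0, 0, 0], [0, 0, 0, 0.24, 0, 0, 0], [0, 0, 0, 0.302, 0, 0, 0], [0, 0, 0, 0.302, 0, 0, 0]]]'

```text
t: 25.5
ee_pos: [0.4676, -0.138, 0.1281]
ee_rot: [-3.13, -0.0, 0.238]
wrist_force: [-0.5, 0.4, -0.2]
opening: 0.0001
```

move_arm --series '[[[0, 0.05, 0, 0, 0, 0, 0], [0, 0.1, 0, 0, 0, 0, 0], [0, 0.15, 0, 0, 0, 0, 0], [0, 0.2, 0, 0, 0, 0, 0], [0, 0.25, 0, 0, 0, 0, 0]]]'

```text
t: 26.0
ee_pos: [0.5427, -0.1198, 0.1289]
ee_rot: [-3.131, -0.002, 0.238]
wrist_force: [-0.4, -0.5, -0.2]
opening: 0.0001
```

move_arm --series '[[[0, 0.03, 0, 0, 0, 0, 0], [0, 0.06, 0, 0, 0, 0, 0], [0, 0.08, 0, 0, 0, 0, 0], [0, 0.09, 0, 0, 0, 0, 0], [0, 0.09, 0, 0, 0, 0, 0]]]'

```text
t: 26.5
ee_pos: [0.5694, -0.1133, 0.1291]
ee_rot: [-3.131, -0.002, 0.238]
wrist_force: [-0.3, -0.3, -0.3]
opening: -0.0002
```

move_arm --series '[[[0, 0.006, 0, 0, 0, 0, 0], [0, 0.012, 0, 0, 0, 0, 0], [0, 0.015, 0, 0, 0, 0, 0], [0, 0.015, 0, 0, 0, 0, 0], [0, 0.015, 0, 0, 0, 0, 0]]]'

```text
t: 27.0
ee_pos: [0.5737, -0.1123, 0.1291]
ee_rot: [-3.131, -0.002, 0.238]
wrist_force: [-0.0, -0.2, -0.8]
opening: 0.0001
```

```bash
python3 - <<'E'
from h import *
im=ctrl.read_camera("side");i=ctrl.camera_info("side");s=ctrl.state()
print(s["ee_pos"],s["wrist_force"])
b=blob(im,"yellow",proj(i,[.598,-.107,.137]),40);print(b, b and onplane(i,b[0],.137))
cv2.imwrite("pics/lev.png",im[200:440,180:500])
E
```

```text
[ 0.57364664 -0.11231204  0.12906553] [-1.12709766 -0.78010483 -0.3241721 ]
(array([340.24324324, 322.13513514]), array([336, 318,   9,  11,  37], dtype=int32)) [ 0.60529067 -0.09926607  0.137     ]
```

View pics/lev.png

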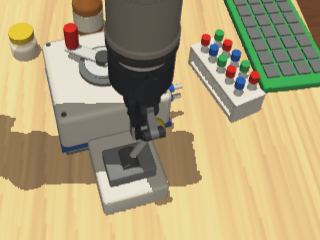

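The lever has swung to +x with the ball mostly hidden at crop (158,122). I'll keep pushing until it meets its end.

move_arm --series '[[[0, 0.005, 0, 0, 0, 0, 0], [0, 0.01, 0, 0, 0, 0, 0], [0, 0.01, 0, 0, 0, 0, 0], [0, 0.01, 0, 0, 0, 0, 0], [0, 0.01, 0, 0, 0, 0, 0]]]'

```text
t: 27.55
ee_pos: [0.5752, -0.112, 0.1288]
ee_rot: [-3.13, 0.001, 0.238]
wrist_force: [-6.1, -0.8, 2.4]
opening: -0.0003
```

move_arm --series '[[[0, 0.005, 0, 0, 0, 0, 0], [0, 0.008, 0, 0, 0, 0, 0], [0, 0.008, 0, 0, 0, 0, 0], [0, 0.008, 0, 0, 0, 0, 0], [0, 0.008, 0, 0, 0, 0, 0]]]'

```text
t: 28.05
ee_pos: [0.5753, -0.1119, 0.1287]
ee_rot: [-3.13, 0.006, 0.237]
wrist_force: [-8.4, -0.8, 6.3]
opening: 0.0005
```

move_arm --series '[[[0, -0.03, 0, 0, 0, 0, 0], [0, -0.07, 0, 0, 0, 0, 0], [0, -0.11, 0, 0, 0, 0, 0], [0, -0.14, 0, 0, 0, 0, 0], [0, -0.14, 0, -0.05, 0, 0, 0]]]'

```text
t: 28.55
ee_pos: [0.5314, -0.1226, 0.1425]
ee_rot: [-3.129, 0.01, 0.236]
wrist_force: [0.4, -0.0, -0.1]
opening: -0.0003
```

move_arm --series '[[[0, -0.05, 0, -0.1, 0, 0, 0], [0, -0.1, 0, -0.2, 0, 0, 0], [0, -0.15, 0, -0.3, 0, 0, 0], [0, -0.2, 0, -0.36, 0, 0, 0], [0, -0.22, 0, -0.4, 0, 0, 0]]]'

```text
t: 29.05
ee_pos: [0.4678, -0.14, 0.2647]
ee_rot: [-3.13, 0.008, 0.235]
wrist_force: [-0.0, -0.1, 0.0]
opening: 0.0001
```

move_arm --series '[[[0, 0, 0.1, 0, 0, 0, 0], [0, 0, 0.2, 0, 0, 0, 0], [0, 0, 0.3, 0, 0, 0, 0], [0, 0, 0.38, 0, 0, 0, 0], [0, 0, 0.4, 0, 0, 0, 0]]]'

```text
t: 29.55
ee_pos: [0.4954, -0.2596, 0.2626]
ee_rot: [-3.131, 0.009, 0.231]
wrist_force: [-1.8, -0.0, -0.1]
opening: -0.0003
```

```bash
python3 - <<'E'
from h import *
S={n:ctrl.camera_info(n) for n in("scene","side")}
I={n:ctrl.read_camera(n) for n in S}
for n in S: cv2.imwrite(f"pics/{n}3.png",I[n])
for col,X in(("red",[.4768,.0555,.152]),("yellow",[.598,-.107,.137])):
    B={n:blob(I[n],col,proj(S[n],X),25) for n in S};print(col,B)
    if all(v is not None for v in B.values()): print(tri([ray(S[n],B[n][0]) for n in S]))
s=ctrl.state();print(s["t"],s["ee_pos"],s["wrist_force"])
E
```

```text
red {'scene': (array([377.22878229, 196.50922509]), array([371, 184,  14,  29, 271], dtype=int32)), 'side': None}
yellow {'scene': (array([254.37012987, 175.00649351]), array([247, 169,  16,  13, 154], dtype=int32)), 'side': (array([336.05970149, 326.56716418]), array([327, 318,  19,  18, 268], dtype=int32))}
(array([ 0.59831602, -0.10741127,  0.1392518 ]), [np.float64(0.0004721473896410954), np.float64(0.00047214738964097017)])
29.65 [ 0.49545698 -0.2570329   0.2627071 ] [ 0.0370029 -0.1963672  0.1236403]
```

View pics/scene3.png

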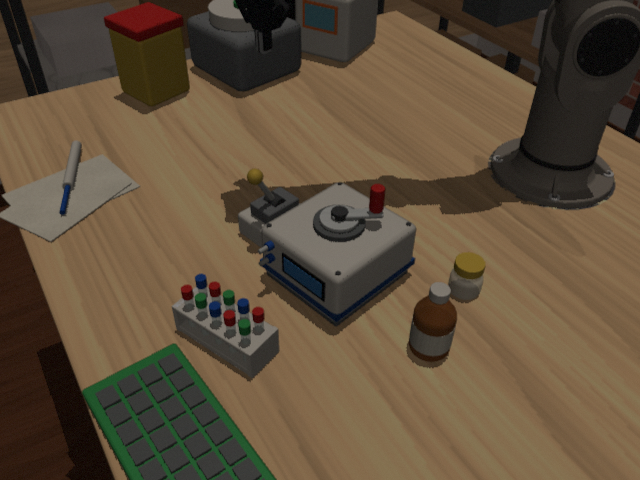

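The scene view shows the ball at (255,176), swung 76.6 mm (a full 1.0 rad swing would be 76.7 mm). The knob is unmoved at (377,197), the bottle, cup and rack are in place, and the arm is clear.

```bash
python3 -c "
from rig import ctrl
print(ctrl.job_done(), ctrl.state()['t'])"
```

```text
the job is handed in; nothing more can be done
the job is handed in; nothing more can be done
```

The pump is primed, the lock lever is swung fully over, and the job is handed in. It took about 30 s of the 72 s; `job_done` gave no verdict.

- **Finding the stop:** I wound the crank anticlockwise in steps of about 9° until it met the stop. The first touch peaked at about 10.6 N at the knob, roughly 0.1 rad against the 0.22 rad limit. I then backed off and crept in again to rest at about 2.6 N, which includes about 1.3 N of crank friction. That puts contact at 152.4° ± 0.5° in world angle.
- **Two clockwise turns:** I cranked exactly 720° clockwise from the contact point. With the knob released, the cameras placed it at (0.4767, 0.0558), within about 0.3 mm of the contact point at (0.4768, 0.0555).
- **Lock lever:** I pushed the lever until it met its end at about 8 N, then let go. The ball ended 76.6 mm from where it began; a full 1.0 rad swing would be 76.7 mm.
- **Final check:** The bottle, cup and rack stand where they were, and the arm touches nothing. In the last pictures the side camera could not see the knob because the arm hid it, so that check rests on the scene camera alone. The scene camera put the knob 1.5 px from its place just after release; I took that as the knob not having moved.

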